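# Pop the backup cartridge and trap it half out

### The arm

A 6-joint arm with a two-finger parallel gripper is mounted at the origin on a cart in front of the work surface, level with it; the furniture and walls round the work are solid. World frame = base frame: x ahead of the robot, y to its left, z up, the work surface at z = 0. Lengths are in m, angles in rad, forces in N, time in s.
With the tool pointing down it reaches from about 0.275 to 0.75 m from the base axis. Payload 10.2 kg.
Tool frame: the origin (TCP) lies at the very end of the fingers, on their centre line; the grasp point (between the pads) lies 19 mm behind it (ctrl.grip_depth is the distance from the TCP to the grasp point, in m); z points along the fingers, y is the line along which they close (so a half turn about z gives the same grasp; the last joint's range is limited). The gripper opens to 88 mm and grips with 3 to 60 N. Pads are 18 mm wide; open, the fingers measure 123 mm over their backs; the gripper's body (75 mm by 187 mm) begins 45 mm behind the grasp point.
Start: joints at [1.046, 0.313, 1.498, -0, 1.331, -0.223], TCP at [0.156, 0.501, 0.239] pointing down, gripper open.
Joint ranges: [-2.94, 2.94], [-0.97, 2.17], [0.19, 2.56], [-1.23, 4.37], [0.02, 3.11], [-2.88, 2.88]. Speed limits (rad/s): [2.39, 2.39, 3.01, 3.14, 3.14, 3.14].

### API

Orientations are given as a 3x3 rotation matrix whose columns are the frame's x, y, z axes.
In Python, from plant import get_state, camera, camera_params, hand_in, ctrl gives the robot as it stands.
- The arm moves only by the tool play_rows, never from a script. Its argument "commands" is one flat list of numbers, 5 for each row, row after row: the shift along the world's x, y, z in mm, then the turn about the world's z in rad, then the finger opening in mm, from 0 to 88.1. In form: [x, y, z, spin, grip, x, y, z, spin, grip, ...]. A call has 1 to 12 rows; each row is the pose to reach, as a shift and turn from the pose commanded when the call began; what a row does not reach only later rows make up. A row lasts 1/10 s, in which the tool goes at most 50 mm and 8.59 degrees, less where a joint would pass 70% of its speed; a pose out of reach is approached as far as the arm can. A call with a gripper value outside its range is refused whole. The fingers move at their own pace and stop on an object; "grip_force" is the grip in N (left out, the last holds). Time passes only in rows, so rows that repeat a pose let the fingers close. It gives the time, the measured TCP pose, the force, the opening and the grip force at its end, in the units of the state.
- get_state(): the state, without advancing time (a new reading comes with each control period).
- camera(name): name is "scene" or "top" or "wrist"; returns the picture (480x640x3 uint8, red, green, blue); there is no depth.
- camera_params(name): a dict with "fovy" (degrees; the focal length in pixels is half the picture's height over the tangent of half this angle, whatever the lens; pixels are square), "cx", "cy" (the principal point, pixels), "eye" and "rotation" of the camera in the world. Camera axes: x right, y up, looking along -z (the intrinsics and any distortion apply to the point x, -y, -z); pixel columns grow to the right and rows downward; lengths in m; the calibration is good to about 2 mm. A picture is of the moment at which its call begins: read the wrist's pose just before it. camera_params takes no time and is no camera call; for the wrist camera it gives the pose at the moment of the call.
- hand_in(): hands the job in; it is judged then, once.
The state is a dict: "clock": time; "q": joint angles; "joint_velocities": joint speeds; "joint_efforts": joint torques, N m; "tcp_pos": TCP position; "ee_rot": TCP orientation; "contact_force": force on the tool from outside, world axes, zero at the start; "torque": the same for the moment, N m; "gripper_width": opening from 0.0 (shut) to 1.0 (fully open); "grip_force": force on a finger pad.
Only numpy, scipy, OpenCV 4.12 (cv2) and the standard library are available. Lean on these libraries where they do the work, as an engineer would, in place of code of your own. Each camera call takes 0.05 s, during which the arm holds its last target. There are 200 camera calls.

### The job

Press the backup dock's ejector with one fingertip and keep it down until your other finger has trapped the cartridge that pops out, about half way along its track and before it runs out to the end. Then let the ejector come right up again while that finger goes on blocking the cartridge, and finish holding it trapped there. Grasp nothing, and leave the tin, the tape roll and the eraser where they are.

Things in the scene. Friction and masses are not known exactly. Their poses are not given: they have to be found in the camera images.
- dock: Desktop dock for a backup cartridge, fixed: flat grey base, x -56 to +62, y -60 to +60 mm, top 14 mm above the desk. Origin on the desk under the mouth of the bay, midway across; z up; -x is the way the cartridge comes out (roughly to the robot). Behind x = 0 stand a black hooded bay (y -55 to -3 mm, top 54 mm) and a low grey block (y +2 to +56 mm, top 32 mm).
- track_mid (a point): Middle of the open track before the bay, on the base top 14 mm above the desk, at x = -25, y = -29 mm in the dock's frame. The track runs from x = 0 to -52 mm along the dock's x between two guide ribs whose tops are 17 mm above the desk; a fingertip fits in it.
- cartridge: Metal block 57 long x 36 wide x 32 mm tall, 15 to 47 mm above the desk. Origin at the centre of its front face; axes as the dock's; home at x = 0, y = -29 mm in its frame. Once freed, a spring (4.4 N, 2.4 N at the end) drives it along the dock's -x at 55 falling to 30 mm/s to a stop 50 mm out; no catch holds it, only something in its way. It cannot be lifted out.
- ejector (a joint): How far the ejector is pressed down, m: 0 up, 0.008 fully down. Its spring takes 1.2 N to start and 3.6 N fully down, and lifts it again when let go. Past 0.005 the latch frees the cartridge.
- ejector_top (a point): Centre of the top of the ejector, a ridged metal paddle 36 mm long (dock's x) by 31 mm wide, beside the track at x = -34, y = +29 mm in the dock's frame; 30 mm above the desk when up, 22 mm when down; collar round it 19 mm. Its centre line is 58 mm from the cartridge's: fingers 44 mm apart, across the dock, stand one on the paddle, one in the track.
- lip_tin: Round tin 41 mm across, 16 mm high, loose, to the left (+y) of the dock; bystander. Origin under its centre.
- tape_roll: Roll of tape 61 mm across, 19 mm high, loose, to the right (-y) of the dock; bystander. Origin under its centre.
- eraser: Eraser 19 x 42 x 11 mm, loose, in front of the dock; bystander. Origin under its centre.
Mind the look-alikes: they are no part of the job. Of the things shaped like the dock, the grey one is meant.

How it is judged:
On the way:
1. with the ejector still down (past 5 mm), a finger has stopped the popped cartridge 10 to 38 mm out (value of joint ejector above 0.005 m and linear speed of cartridge below 0.01 m/s and x of cartridge in the frame of dock between -0.038 and -0.01 m and contact force between the fingers and cartridge above 0.5 N), for 0.2 s.
At the end, for the whole second after the job is handed in: The ejector is up again (within 2 mm), and the cartridge stands still 10 to 38 mm out of the bay, pressing on a finger with more than 0.5 N (value of joint ejector below 0.002 m and linear speed of cartridge below 0.005 m/s and x of cartridge in the frame of dock between -0.038 and -0.01 m and contact force between the fingers and cartridge above 0.5 N); the arm keeps its last pose, push and grip.
It fails at once if the cartridge runs away past the finger (more than 44 mm out) (x of cartridge in the frame of dock below -0.044 m).
It fails at once if the cartridge is squeezed or jammed with more than 25 N (contact force between the fingers and cartridge above 25 N).
It fails at once if the lip tin is moved more than 15 mm or lifted (distance of lip_tin from where it was at the start of the episode above 0.015 m).
It fails at once if the tape roll is moved more than 15 mm or lifted (distance of tape_roll from where it was at the start of the episode above 0.015 m).
It fails at once if the eraser is moved more than 15 mm or lifted (distance of eraser from where it was at the start of the episode above 0.015 m).
It also fails if it takes over 35 s, if anything falls off the work surface, if the arm or the gripper's body presses on something with over 40 N, if the wrist force passes 120 N, or if a joint passes its speed limit or range.

## Working session

There is one attempt and no reset: what is moved stays moved. The work goes in short steps, Python scripts to look and compute and a tool call to move; the robot and the scene stay as the last step left them, time stands still between calls to the robot, and variables do not carry over. Pictures are saved under pics/ and viewed, at most 10 in all, crops included, and the job is handed in when it is done.

Besides the shell and the picture viewer there is one more tool, called after "Request:" as a command line: name --argument value ..., lists and objects as JSON in quotes. play_rows: Moves the arm, as the interface text tells. Its arguments: {"type":"object","properties":{"commands":{"type":"array"},"grip_force":{"type":"number"}},"required":["commands"]}

```bash
ls; mkdir -p pics; python3 - <<'E'
from plant import *
import cv2
for n in("scene","top"):
    cv2.imwrite(f"pics/{n}0.png",camera(n)[:,:,::-1]);p=camera_params(n);print(n,p)
s=get_state();print(s)
E
```

```text
pics
scene {'fovy': 47.859207838370956, 'cx': 326.0599834204312, 'cy': 241.38557806242397, 'eye': array([ 0.25392538, -0.34139215,  0.71638408]), 'rotation': array([[ 0.93007147,  0.27901828, -0.23898925],
       [-0.36733432,  0.71639291, -0.59316667],
       [ 0.00570586,  0.63947635,  0.7687896 ]])}
top {'fovy': 56.281393250148184, 'cx': 322.1507439814686, 'cy': 243.07886095844867, 'eye': array([0.35650684, 0.15011512, 0.88408007]), 'rotation': array([[ 0.00976141,  0.99081663, -0.13485962],
       [-0.9994466 ,  0.0139562 ,  0.03019455],
       [ 0.03179939,  0.13449025,  0.99040455]])}
{'clock': 0.1, 'q': array([ 1.04561652e+00,  3.13382525e-01,  1.49830837e+00, -3.31599032e-06,
        1.33097659e+00, -2.23427443e-01]), 'joint_velocities': array([-8.12455750e-05, -1.74072850e-03, -2.06581570e-03,  1.49731594e-03,
       -2.90810454e-03,  1.01715442e-03]), 'joint_efforts': array([ 2.24452262e-03, -4.02815259e+01, -2.52640110e+01,  6.95708650e-02,
        3.42831400e-02, -4.88614273e-05]), 'tcp_pos': array([0.15595176, 0.50109628, 0.23824404]), 'ee_rot': array([[-9.54817335e-01,  2.97192815e-01, -5.36095666e-04],
       [ 2.97193206e-01,  9.54816909e-01, -9.31588444e-04],
       [ 2.35011815e-04, -1.04882078e-03, -9.99999422e-01]]), 'contact_force': array([ 0.15755582,  0.52252391, -0.14031287]), 'torque': array([ 0.04402393,  0.0304445 , -0.02488816]), 'grip_force': 0.0, 'gripper_width': 1.000822027820719}
```

View pics/scene0.png

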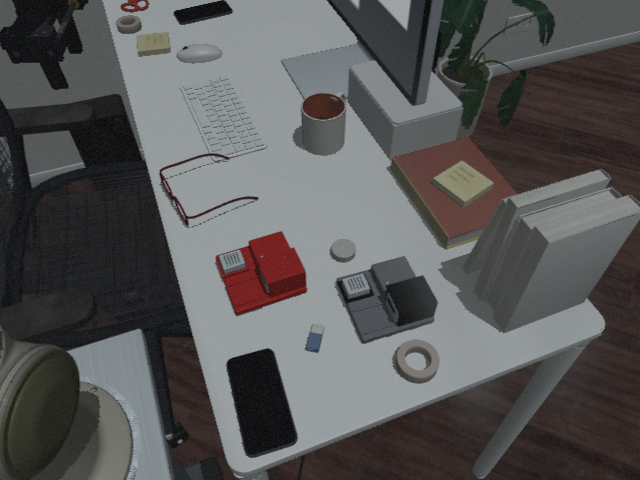

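View pics/top0.png

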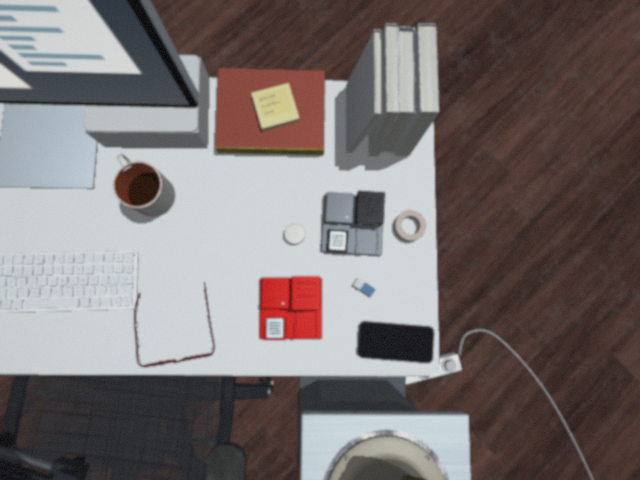

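The grey dock is at about (352,224) in top and (386,298) in scene, with the tin to its left, the tape to its right and the eraser in front. The red dock is the look-alike. I'll enlarge both views.

```bash
python3 - <<'E'
import cv2,numpy as np
a=cv2.imread("pics/top0.png")[180:270,280:400];b=cv2.imread("pics/scene0.png")[250:350,325:445]
r=lambda i:cv2.resize(i,None,fx=6,fy=6,interpolation=cv2.INTER_CUBIC)
cv2.imwrite("pics/ct.png",r(a));cv2.imwrite("pics/cs.png",r(b))
E
```

```text
(no output)
```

View pics/ct.png

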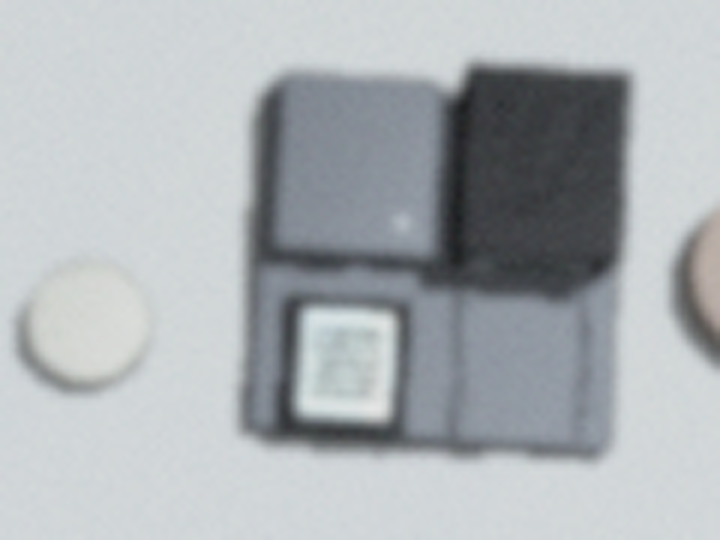

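View pics/cs.png

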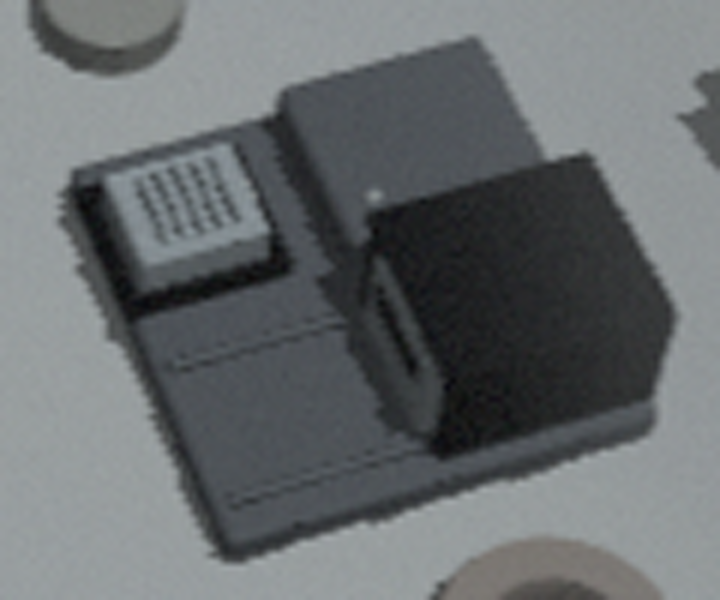

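```bash
cat > h.py <<'E'
import numpy as np
from plant import *
def proj(P,p):
    c=(np.atleast_2d(P)-p["eye"])@p["rotation"];f=240/np.tan(np.radians(p["fovy"])/2)
    return np.c_[p["cx"]+f*c[:,0]/-c[:,2],p["cy"]+f*c[:,1]/c[:,2]]
def ray(uv,p):
    f=240/np.tan(np.radians(p["fovy"])/2)
    d=p["rotation"]@np.array([(uv[0]-p["cx"])/f,-(uv[1]-p["cy"])/f,-1]);return d
def tri(obs):
    A=np.zeros((3,3));b=np.zeros(3)
    for uv,p in obs:
        d=ray(uv,p);d/=np.linalg.norm(d);M=np.eye(3)-np.outer(d,d);A+=M;b+=M@p["eye"]
    return np.linalg.solve(A,b)
def D(x,y,a,P):
    P=np.atleast_2d(P)/1000.;c,s=np.cos(a),np.sin(a)
    return np.c_[x+c*P[:,0]-s*P[:,1],y+s*P[:,0]+c*P[:,1],P[:,2]]
E
python3 - <<'E'
from h import *
from scipy.optimize import least_squares
T,S=camera_params("top"),camera_params("scene")
M=np.array([[-34,29,30],[-56,-60,14],[-56,60,14],[0,56,32],[62,56,32]],float)
t=np.array([[343,364],[608,450],[247,428],[275,248],[285,75]])/6+[280,180]
s=np.array([[187,200],[225,545],[72,180],[285,95],[478,38]])/6+[325,250]
print("tri mm",[ (tri([(a,T),(b,S)])*1000).round(1) for a,b in zip(t,s)])
for w in((1,1),(1,0),(0,1)):
    f=lambda v:np.r_[w[0]*(proj(D(*v,M),T)-t).ravel(),w[1]*(proj(D(*v,M),S)-s).ravel()]
    r=least_squares(f,[.5,.1,0]);print(w,r.x.round(4),r.fun.round(1))
    v=r.x
    print(D(*v,[[-34,29,30],[-25,-29,14]]).round(4))
E
```

```text
tri mm [array([479.5,  94.7,  26.9]), array([453.5,   6.7,  10.1]), array([460.5, 124.9,   6.3]), array([517.5, 116.8,  26.5]), array([574. , 114.3,  28.1])]
(1, 1) [ 0.5113  0.061  -0.057 ] [ 1.7 -0.5  1.6  0.6  0.6 -0.   0.3  0.3  0.7 -2.1 -0.3  0.4 -0.1  0.4
 -1.2 -2.  -2.4 -1.4  1.3 -1.4]
[[0.479  0.0919 0.03  ]
 [0.4847 0.0335 0.014 ]]
(1, 0) [ 0.5106  0.0629 -0.0543] [ 0.8 -0.2  0.7  0.8 -0.3  0.4 -0.7  0.7 -0.4 -1.7 -0.  -0.  -0.  -0.
 -0.  -0.  -0.  -0.   0.  -0. ]
[[0.4782 0.0937 0.03  ]
 [0.4841 0.0353 0.014 ]]
(0, 1) [ 0.5114  0.0594 -0.0598] [ 0.  -0.   0.   0.   0.  -0.   0.   0.   0.  -0.   0.3  1.1  0.3  1.2
 -0.7 -1.4 -1.8 -0.7  1.9 -0.6]
[[0.4792 0.0904 0.03  ]
 [0.4848 0.032  0.014 ]]
```

Request:
play_rows --commands '[45, -60, 0, 0.05, 44, 90, -120, 0, 0.1, 44, 130, -180, 0, 0.15, 44, 165, -225, 0, 0.2, 44, 200, -270, 0, 0.245, 44, 230, -310, 0, 0.245, 44, 260, -355, 0, 0.245, 44, 290, -395, 0, 0.245, 44, 315, -430, -20, 0.245, 44, 321, -438, -50, 0.245, 44, 321, -438, -90, 0.245, 44, 321, -438, -90, 0.245, 44]'

```text
clock: 1.3
tcp_pos: [0.4771, 0.0612, 0.1461]
ee_rot: [[-0.998, 0.059, -0.003], [0.059, 0.998, 0.0], [0.003, -0.0, -1.0]]
contact_force: [-0.1, 0.9, -0.2]
gripper_width: 0.497
grip_force: 0.0
```

```bash
python3 - <<'E'
from h import *
import cv2
s=get_state();W=camera_params("wrist");i=camera("wrist")[:,:,::-1].copy()
cv2.imwrite("pics/w0.png",i);print(s["clock"],s["tcp_pos"],s["ee_rot"][:,1],s["contact_force"],s["gripper_width"])
np.savez("w0.npz",**W);print(W)
v=(.5113,.061,-.057)
print(proj(D(*v,[[-34,29,30],[-56,-60,14],[-56,60,14],[0,56,32],[-52,-9,17],[-52,-49,17]]),W).round(0))
E
```

```text
1.3 [0.47713446 0.06118984 0.14609602] [ 5.90862912e-02  9.98252879e-01 -9.83581945e-06] [-0.1010558   0.93829328 -0.17895371] 0.496796763630559
{'fovy': 69.03416452187629, 'cx': 319.7162439642986, 'cy': 243.45583990936225, 'eye': array([0.41073765, 0.0648359 , 0.29074902]), 'rotation': array([[ 5.86343858e-02, -9.64258443e-01, -2.58394396e-01],
       [ 9.98279353e-01,  5.67877360e-02,  1.46111639e-02],
       [ 5.84694564e-04, -2.58806508e-01,  9.65929009e-01]])}
[[360. 239.]
 [247. 208.]
 [397. 208.]
 [393. 282.]
 [311. 213.]
 [260. 213.]]
```

View pics/w0.png

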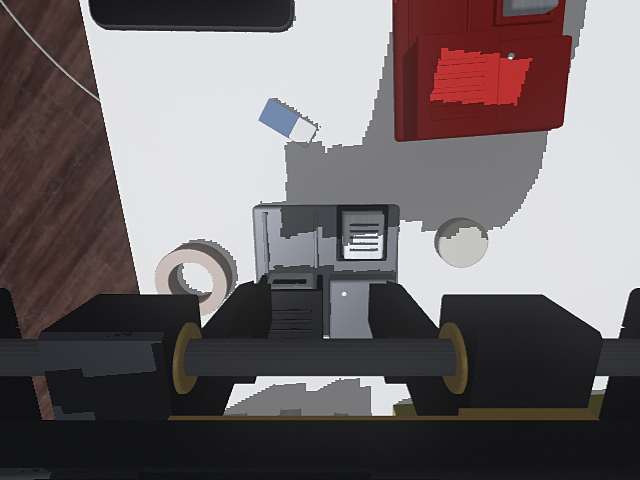

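The wrist view shows the dock's front corners at (253,205) and (399,205) and the paddle centre at (363,236). That puts the dock about 3 mm left of the fit and 2 mm nearer the robot. I'll correct for this and descend to just above the paddle.

Request:
play_rows --commands '[-1, 3, -30, 0, 44, -1, 3, -60, 0, 44, -1, 3, -85, 0, 44, -1, 3, -100, 0, 44, -1, 3, -100, 0, 44, -1, 3, -100, 0, 44]'

```text
clock: 1.95
tcp_pos: [0.4763, 0.0666, 0.0495]
ee_rot: [[-0.998, 0.056, 0.001], [0.056, 0.998, -0.0], [-0.001, -0.0, -1.0]]
contact_force: [0.5, 0.2, 0.3]
gripper_width: 0.5
grip_force: 0.0
```

```bash
python3 - <<'E'
from h import *
import cv2
s=get_state();W=camera_params("wrist");i=camera("wrist")[:,:,::-1].copy()
cv2.imwrite("pics/w1.png",i);print(s["clock"],s["tcp_pos"],s["ee_rot"][:,1],s["contact_force"],s["gripper_width"])
i=camera("scene")[:,:,::-1]
cv2.imwrite("pics/s1.png",cv2.resize(i[230:360,310:470],None,fx=4,fy=4,interpolation=2))
for v in ((.5113,.061,-.057),(.5095,.0635,-.056)):
  print(proj(D(*v,[[-34,29,30],[-56,-60,14],[-56,60,14],[-52,-9,17],[-52,-49,17]]),W).round(0).tolist())
E
```

```text
1.95 [0.47629265 0.06655692 0.04950848] [ 5.64318664e-02  9.98406452e-01 -9.80441106e-06] [0.52477148 0.21771976 0.33256281] 0.500000613284866
[[370.0, 289.0], [201.0, 239.0], [426.0, 239.0], [296.0, 248.0], [220.0, 247.0]]
[[375.0, 285.0], [205.0, 235.0], [431.0, 235.0], [301.0, 244.0], [224.0, 244.0]]
```

View pics/w1.png

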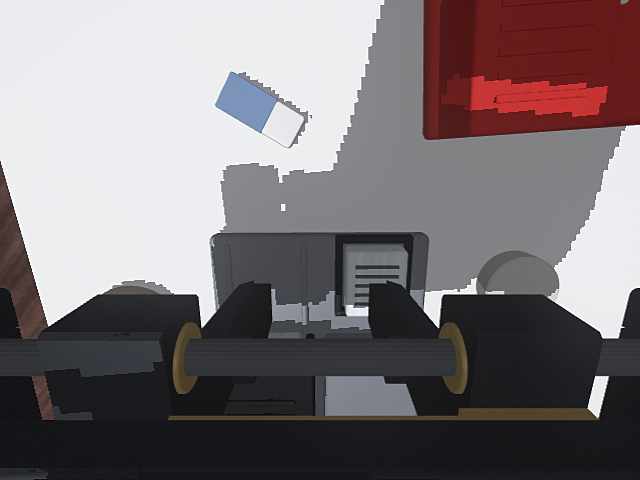

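View pics/s1.png

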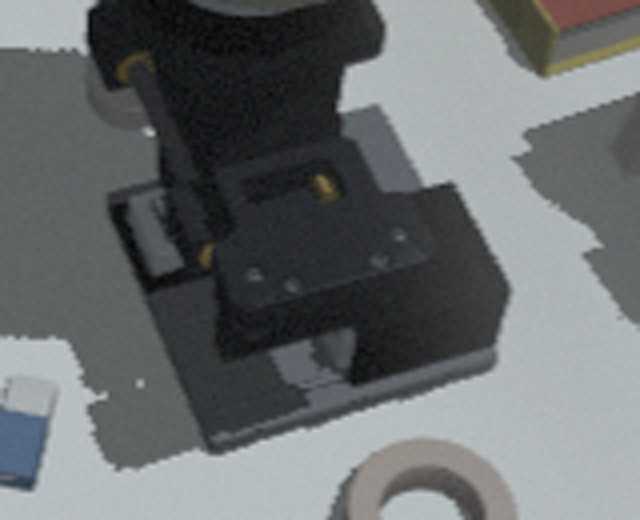

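Centring is right: the fingertips are symmetric about column 320 and the dock's centre line is also at 320. The right fingertip is over the paddle (343–410), the left one over the track. I'll press now.

Request:
play_rows --commands '[0, 0, -8, 0, 44, 0, 0, -15, 0, 44, 0, 0, -20, 0, 44, 0, 0, -24, 0, 44, 0, 0, -26, 0, 44, 0, 0, -26, 0, 44, 0, 0, -26, 0, 44, 0, 0, -26, 0, 44, 0, 0, -26, 0, 44, 0, 0, -26, 0, 44, 0, 0, -26, 0, 44, 0, 0, -26, 0, 44]'

```text
clock: 3.25
tcp_pos: [0.4759, 0.0663, 0.0227]
ee_rot: [[-0.998, 0.057, -0.0], [0.057, 0.998, 0.0], [0.0, 0.0, -1.0]]
contact_force: [-3.7, 0.7, 4.6]
gripper_width: 0.497
grip_force: 3.3
```

```bash
python3 - <<'E'
from h import *
import cv2
s=get_state();print(s["clock"],s["tcp_pos"],s["contact_force"],s["torque"],s["grip_force"])
i=camera("wrist")[:,:,::-1];j=camera("scene")[:,:,::-1]
cv2.imwrite("pics/w2.png",np.hstack([cv2.resize(i[200:420,190:450],(400,338)),cv2.resize(j[250:350,325:445],(400,338))]))
E
```

```text
3.25 [0.47593793 0.06630632 0.02274516] [-3.74735062  0.7072388   4.61882443] [ 0.01600678  0.543088   -0.10082202] 3.325780957329698
```

View pics/w2.png

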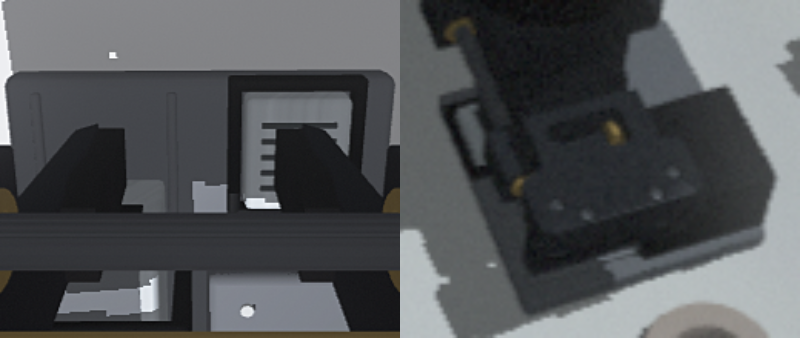

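The -3.7 N along x means the cartridge is pressing on the track finger while the ejector is down (4.6 N up on the tool). I'll hold briefly, then lift 11 mm.

Request:
play_rows --commands '[0, 0, 0, 0, 44, 0, 0, 0, 0, 44, 0, 0, 0, 0, 44, 0, 0, 0, 0, 44, 0, 0, 2, 0, 44, 0, 0, 4, 0, 44, 0, 0, 6, 0, 44, 0, 0, 8, 0, 44, 0, 0, 10, 0, 44, 0, 0, 11, 0, 44, 0, 0, 11, 0, 44, 0, 0, 11, 0, 44]'

```text
clock: 4.55
tcp_pos: [0.476, 0.0663, 0.0337]
ee_rot: [[-0.998, 0.057, -0.0], [0.057, 0.998, 0.0], [0.0, 0.0, -1.0]]
contact_force: [-3.5, 0.7, -1.0]
gripper_width: 0.5
grip_force: 1.8
```

Request:
play_rows --commands '[0, 0, 0, 0, 44, 0, 0, 0, 0, 44, 0, 0, 0, 0, 44]'

```text
clock: 4.85
tcp_pos: [0.4761, 0.0663, 0.0337]
ee_rot: [[-0.998, 0.057, -0.0], [0.057, 0.998, 0.0], [0.0, 0.0, -1.0]]
contact_force: [-4.5, 0.6, -1.0]
gripper_width: 0.499
grip_force: 1.7
```

```bash
python3 - <<'E'
from h import *
import cv2
s=get_state();print(s["clock"],s["tcp_pos"],s["contact_force"],s["torque"],s["grip_force"])
i=camera("wrist")[:,:,::-1]
cv2.imwrite("pics/w3.png",cv2.resize(i[200:420,190:450],None,fx=2.5,fy=2.5))
E
```

```text
4.85 [0.47605371 0.06631648 0.03370313] [-4.53212621  0.63227441 -0.97325857] [ 0.20527186  0.55427947 -0.14684381] 1.7224838957190514
```

View pics/w3.png

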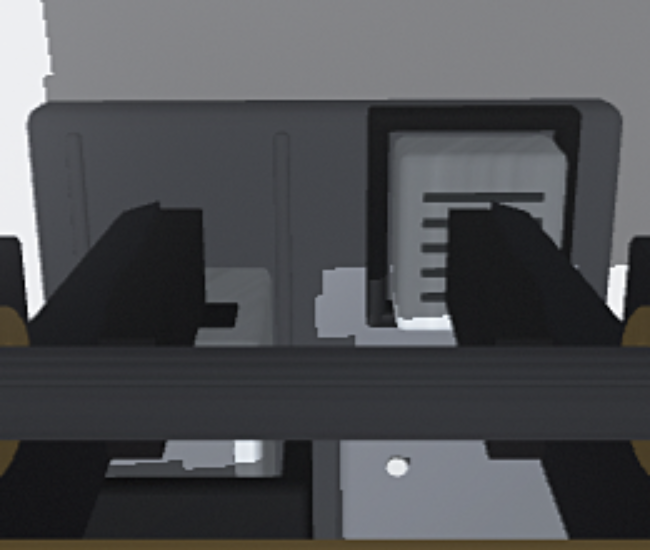

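The cartridge's front is against the left finger, the paddle is up and clear of the right fingertip, and about 4 N still presses on the blocking finger.

```bash
python3 -c "
from plant import *
print(hand_in())"
```

```text
the job is handed in; nothing more can be done
None
```

The job is handed in; no verdict came back. One finger pressed the ejector while the other stopped the cartridge about 25 mm out (estimated from the finger's position), and after I let the ejector up, that finger still held the cartridge with about 4 N on it.

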